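# Set the retaining pins with the spring striker

## Robot

A 6-joint arm with a two-finger parallel gripper is mounted at the origin on the work surface. World frame = base frame: x ahead of the robot, y to its left, z up, the work surface at z = 0. Lengths are in m, angles in rad, forces in N, time in s.
With the tool pointing down it reaches from about 0.275 to 0.875 m from the base axis. Payload 12.5 kg.
Tool frame: the origin (TCP) lies on the centre line of the jaws, within the pads' length; the fingertips stand r.finger_overhang ahead of it and the grasp point (between the pads) lies 3 mm ahead of it (r.finger_overhang is the distance from the TCP to the fingertips, in m); z points along the fingers, y is the direction in which the jaws open and shut (so a half turn about z gives the same grasp; the last joint's range is limited). The gripper opens to 85 mm and grips with 20 to 120 N. Pads are 22 mm wide; open, the fingers measure 114 mm over their backs; the gripper's body (76 mm by 85 mm) begins 54 mm behind the grasp point. The pads swing forward as they close: fully open they stand 13 mm farther back than shut.
Start: joints at [-1.363, 0.351, 1.652, -0, 1.139, -0.085], TCP at [0.159, -0.527, 0.253] pointing down, gripper open.
Joint ranges: [-2.75, 2.75], [-0.79, 2.1], [0.01, 2.65], [-1.57, 4.71], [0.07, 3.14], [-2.87, 2.87]. Speed limits (rad/s): [2.22, 2.22, 2.79, 3.14, 3.14, 3.14].

## Interface

Orientations are given as a unit quaternion [x, y, z, w].
In Python, from cell import r, optics gives the robot as it stands. The module is installed in compiled form; this text tells all that it offers. Calls block until the motion is done:
- r.move_to(position, orientation): joint-space move of the TCP to a pose.
- r.move_linear(position, rot=None, vel=0.15): straight line of the TCP; rot=None keeps the orientation; vel is the mean speed in m/s.
- r.set_joints(angles): joint-space move.
- r.set_gripper(opening, squeeze=None): opening from 0.0 (shut) to 1.0 (fully open); squeeze is the grip in N (None keeps the last); returns when the fingers have stopped.
- r.sleep(seconds).
- r.inverse_kinematics(position, orientation): joint angles nearest the present ones, or None.
- optics.get_image(name): name is "scene" or "side" or "wrist"; returns a dict with "pixels" (400x640x3 uint8, red, green, blue), "depth" (400x640 float32, m along the optical axis (not along the pixel's ray), 0 where there is no reading), "fx", "fy", "cx", "cy" (pixels), "camera_from_world" (4x4, takes a point from world to camera coordinates); the wrist camera has in their place "mount" (4x4, takes a point from camera to tool coordinates, whose origin is the TCP and whose axes are the flange's). Camera axes: x right, y down, z forward; pixel columns grow to the right and rows downward; lengths in m; the calibration is good to about 2 mm. A picture is of the moment at which its call begins: read the wrist's pose just before it.
A pose or a line that the arm cannot do raises r.PlanningError and nothing moves.
- r.hand_in(): hands the job in, once; it reports no verdict.
Readings, each from a call of its own:
- r.current_t(): time.
- r.current_q(): joint angles.
- r.current_qvel(): joint speeds.
- r.current_effort(): joint torques, N m.
- r.current_tool_pos(): TCP position.
- r.current_ee_rot(): TCP orientation.
- r.current_contact_force(): force on the tool from outside, world axes, zero at the start.
- r.current_torque(): the same for the moment, N m.
- r.current_opening(): opening from 0.0 (shut) to 1.0 (fully open).
Only numpy, scipy, OpenCV 4.12 (cv2) and the standard library are available. Lean on these libraries where they do the work, as an engineer would, in place of code of your own. Each camera call takes 0.05 s, during which the arm holds its last target. There are 200 camera calls.

## Task

Each aluminium housing on the bench has a retaining pin standing proud at one end: set every pin fully home with the spring striker (draw the striker back until its sear holds it, lay a housing in the nest with its pin facing the striker, then press the trip pad to fire), and lay the finished housings flat, right way up, in the grey tray. The housings are thin-walled, so grip them gently and set them down without dropping them; drive the pins only by tripping the striker, never by hand. Leave the striker fired, and the other things on the bench where they are.

Things in the scene. Friction and masses are not known exactly. Their poses are not given: they have to be found in the camera images.
- setter: Bench spring striker (fixed), 400 mm long, with a housing nest at one end. Origin: on the bench, under the nest's centre; z up. The striker bar lies along y, 42 mm up; it draws to +y and fires to -y, towards a steel backstop at y = -40 to -65 mm, 62 mm high. Fixed blocks round the bar at y = 100-124 and 228-300 mm rise to 62 mm. Nothing is above the nest.
- nest (a point): Centre of the nest floor, 20 mm up, 46 mm (setter x) by 80 mm (y). A housing in it has its pin towards +y, at the striker nose, and its other end at the backstop; in place it has the setter's x, y and yaw. Corner posts 46 mm high at x = +-26 to 36, y = +-26 to 40 mm: 4 mm play each side, and between them 52 mm for a finger, free down to the base plate (12 mm).
- striker (a joint): Draw in m: 0 fired (nose 40.5 mm from the nest's centre, so a housing with a proud pin fits in only when cocked); the sear catches and holds at 0.045; stop at 0.050. Sprung forward: 4 N at 0, 15 N at 0.045, some 3 N more while riding over the sear.
- paddle (a point): Middle of the top edge of the draw paddle that stands up from the striker bar: a steel plate 40 mm wide (setter x), 12 mm thick (setter y), from 50 to 108 mm above the bench. Pinch or hook it from above and draw it to +y of the setter. It moves with the striker; setter y = 155 mm fired, 200 mm cocked.
- sear (a joint): How far the sear is pressed down in m: 0 up (sprung), 0.010 fully down. The cocked striker is tripped at about 0.006. Takes 3 to 7 N.
- trip_pad (a point): Centre of the top of the trip pad, 34 x 34 mm, 98 mm above the bench on a post, at setter x = -68 mm, y = 168 mm, on the robot's side of the striker. Press it straight down by about 9 to 10 mm to trip the sear.
- tray: Low open grey tray, fixed, 130 mm (x) x 270 mm (y) outside, walls 5 mm thick and 18 mm high, floor 5 mm thick. Origin: centre of its underside. Finished housings lie side by side in it, long side along tray x, either way round; three fit at y = -80, 0 and 80 mm.
- housing_a: Thin-walled aluminium housing, a block 44 mm (x) x 80 mm (y) x 44 mm high, 0.29 kg, with a brass retaining pin in the middle of its +y end. Two or three of the three housings are present. Origin: centre of its underside, z up. Dents if the fingers press it with more than 90 N in all (both fingers together); 20 to 30 N a finger holds it well.
- pin_a (a joint): How far this housing's pin (12 mm diameter, 22 mm above the underside) is driven in, in m: near 0 it stands 10 mm proud of the end, 0.008 is fully home (2 mm proud). Stiff: it moves only under more than about 22 N.
- housing_b: Thin-walled aluminium housing, a block 44 mm (x) x 80 mm (y) x 44 mm high, 0.29 kg, with a brass retaining pin in the middle of its +y end. Two or three of the three housings are present. Origin: centre of its underside, z up. Dents if the fingers press it with more than 90 N in all (both fingers together); 20 to 30 N a finger holds it well.
- pin_b (a joint): How far this housing's pin (12 mm diameter, 22 mm above the underside) is driven in, in m: near 0 it stands 10 mm proud of the end, 0.008 is fully home (2 mm proud). Stiff: it moves only under more than about 22 N.
- housing_c: Thin-walled aluminium housing, a block 44 mm (x) x 80 mm (y) x 44 mm high, 0.29 kg, with a brass retaining pin in the middle of its +y end. Two or three of the three housings are present. Origin: centre of its underside, z up. Dents if the fingers press it with more than 90 N in all (both fingers together); 20 to 30 N a finger holds it well.
- pin_c (a joint): How far this housing's pin (12 mm diameter, 22 mm above the underside) is driven in, in m: near 0 it stands 10 mm proud of the end, 0.008 is fully home (2 mm proud). Stiff: it moves only under more than about 22 N.
- oil_jar: Bystander: small amber jar with black cap, 44 mm diameter, 65 mm high. Leave it alone. Origin: centre of its underside.
- carton: Bystander: small yellow carton, 55 x 85 x 30 mm. Leave it alone. Origin: centre of its underside.
- driver: Bystander: screwdriver, 170 mm. Leave it alone. Origin: centre of its underside.
- bench_brush: Bystander: brush, 170 mm. Leave it alone. Origin: centre of its underside.
- loupe: Bystander: black eyepiece loupe, 48 mm diameter, 30 mm high. Leave it alone. Origin: centre of its underside.
- weight: Bystander: brass weight with a knob, 40 mm diameter, 45 mm high. Leave it alone. Origin: centre of its underside.
- marker: Bystander: blue marker, 130 mm long. Leave it alone. Origin: centre of its underside.
Mind the look-alikes: they are no part of the job. What is shaped like the housing_a but purple or red is not meant. Leave any green or purple look-alike of the housing_c alone.

How it is judged:
On the way, in this order (a step that is already met when the one before it is completed fails the run):
1. the striker is drawn back and its sear holds it with the hand away (value of joint striker above 0.043 m and distance between the grasp point and paddle above 0.06 m), for 0.2 s.
2. a first pin has been driven home (value of joint any of pin_a, pin_b, pin_c above 0.0065 m), for 0.1 s.
At the end, for the whole second after the job is handed in: Every housing present has its pin driven at least 6.5 mm in and lies flat and right way up (within 7 degrees) on the tray's floor, its centre within 50 mm of the tray's centre along x and 125 mm along y, at rest; the striker is fired (draw under 6 mm) and the sear is up (value of joint each of pin_a, pin_b, pin_c above 0.0065 m and x of housing_a in the frame of tray between -0.05 and 0.05 m and y of housing_a in the frame of tray between -0.125 and 0.125 m and z of each of housing_a, housing_b, housing_c in the frame of tray below 0.012 m and angle between each of housing_a, housing_b, housing_c's own z axis and vertical below 0.12 rad and linear speed of each of housing_a, housing_b, housing_c below 0.03 m/s and x of housing_b in the frame of tray between -0.05 and 0.05 m and y of housing_b in the frame of tray between -0.125 and 0.125 m and x of housing_c in the frame of tray between -0.05 and 0.05 m and y of housing_c in the frame of tray between -0.125 and 0.125 m and value of joint striker below 0.006 m and value of joint sear below 0.003 m); the robot touches nothing.
It fails at once if a pin is pushed in other than by the striker with the sear tripped (((value of joint pin_a above 0.003 m and velocity of joint pin_a above 0.01 m/s) or (value of joint pin_b above 0.003 m and velocity of joint pin_b above 0.01 m/s) or (value of joint pin_c above 0.003 m and velocity of joint pin_c above 0.01 m/s)) and value of joint sear below 0.004 m).
It fails at once if a housing is squeezed or pressed by the fingers with more than 90 N in all (contact force between the fingers and housing_a above 90 N or contact force between the fingers and housing_b above 90 N or contact force between the fingers and housing_c above 90 N).
It fails at once if a housing is dropped into the tray instead of being set down ((x of housing_a in the frame of tray between -0.05 and 0.05 m and y of housing_a in the frame of tray between -0.125 and 0.125 m and z of housing_a in the frame of tray above 0.03 m and contact force between the fingers and housing_a below 0.1 N and linear speed of housing_a above 0.35 m/s) or (x of housing_b in the frame of tray between -0.05 and 0.05 m and y of housing_b in the frame of tray between -0.125 and 0.125 m and z of housing_b in the frame of tray above 0.03 m and contact force between the fingers and housing_b below 0.1 N and linear speed of housing_b above 0.35 m/s) or (x of housing_c in the frame of tray between -0.05 and 0.05 m and y of housing_c in the frame of tray between -0.125 and 0.125 m and z of housing_c in the frame of tray above 0.03 m and contact force between the fingers and housing_c below 0.1 N and linear speed of housing_c above 0.35 m/s)).
It fails at once if another thing on the bench is moved more than 40 mm (distance of any of oil_jar, carton, driver, bench_brush, loupe, weight, marker from where it was at the start of the episode above 0.04 m).
Of housing_a, housing_b, housing_c only 2 to 3 are there at a start; the rules pass over those that are not, and their reading is None.
At some moment in a run one of housing_a, housing_b, housing_c may be knocked a few centimetres aside while the robot is not near it.
It also fails if it takes over 210 s, if anything falls off the work surface, if the arm or the gripper's body presses on something with over 40 N, if the wrist force passes 120 N, or if a joint passes its speed limit or range.

## Working session

There is one attempt and no reset: what is moved stays moved. The work goes in short steps, each a Python script; the robot and the scene stay as the last script left them, time stands still between calls to the robot, and variables do not carry over. Pictures are saved under pics/ and viewed, about 12 in all and at most 16, crops included, and the job is handed in when it is done.

```bash
ls; mkdir -p pics
cat > h.py <<'E'
import numpy as np, cv2
from cell import r, optics
from scipy.spatial.transform import Rotation as R
def snap(name):
    p=np.array(r.current_tool_pos()); q=np.array(r.current_ee_rot())
    d=optics.get_image(name)
    if name=="wrist":
        T=np.eye(4);T[:3,:3]=R.from_quat(q).as_matrix();T[:3,3]=p
        d["wfc"]=T@np.array(d["mount"])
    else: d["wfc"]=np.linalg.inv(np.array(d["camera_from_world"]))
    return d
def cloud(d):
    z=d["depth"];v,u=np.indices(z.shape)
    P=np.stack([(u-d["cx"])/d["fx"]*z,(v-d["cy"])/d["fy"]*z,z],-1)
    W=P@d["wfc"][:3,:3].T+d["wfc"][:3,3]
    W[z<=0]=np.nan
    return W
def ray(d,u,v,h):
    w=d["wfc"][:3,:3]@np.array([(u-d["cx"])/d["fx"],(v-d["cy"])/d["fy"],1]);o=d["wfc"][:3,3]
    return o+w*(h-o[2])/w[2]
def save(d,n): cv2.imwrite("pics/"+n,d["pixels"][:,:,::-1])
E
python3 - <<'E'
from h import *
print(r.finger_overhang,r.current_t(),r.current_ee_rot(),r.current_opening())
for n in("scene","side","wrist"):
    d=snap(n);save(d,n+"0.png");np.savez("pics/"+n+"0.npz",**d)
    print(n,d["fx"],d["wfc"].round(3).tolist())
E
```

```text
pics
0.022 0.0 [ 9.89303625e-01  1.45869839e-01 -2.66103622e-05 -5.71113479e-04] 1.00377681481822
scene 374.34512717139285 [[-0.717, 0.57, -0.402, 1.043], [0.697, 0.582, -0.418, 0.374], [-0.004, -0.58, -0.815, 1.005], [0.0, 0.0, 0.0, 1.0]]
side 488.7458111789517 [[0.889, -0.254, 0.38, -0.037], [-0.457, -0.455, 0.764, -1.382], [-0.021, -0.853, -0.521, 0.969], [0.0, 0.0, 0.0, 1.0]]
wrist 282.8270184491167 [[0.289, -0.922, -0.258, 0.224], [-0.957, -0.279, -0.077, -0.508], [-0.001, 0.269, -0.963, 0.374], [0.0, 0.0, 0.0, 1.0]]
```

View pics/scene0.png

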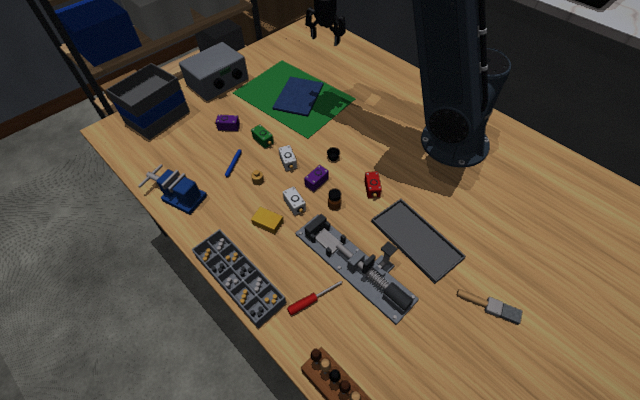

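View pics/side0.png

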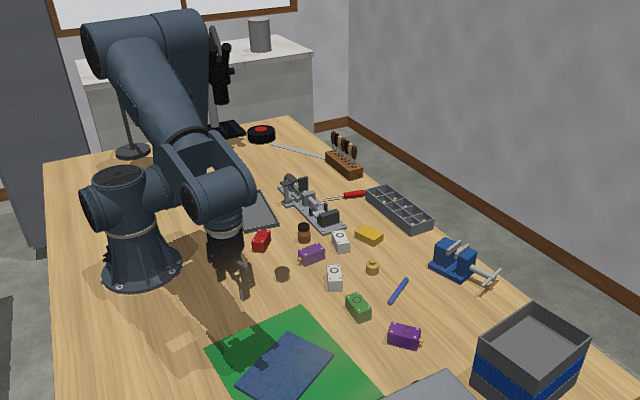

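Two silver (aluminium) housings are in the scene view, at (288,156) and (294,200). The look-alikes are purple (228,123), green (262,136), purple (317,178) and red (373,184), none of them meant. The setter runs from its nest at (325,235) to its tail at (400,300). The tray is at (417,238). Next I'll get coarse positions from depth.

```bash
python3 - <<'E'
from h import *
d=dict(np.load("pics/scene0.npz"));W=cloud(d)
for n,(u,v) in dict(hA=(288,156),hB=(294,200),nest=(328,240),backstop=(316,224),paddle=(388,255),pad=(388,247),tail=(400,293),tray=(417,238),trayc1=(403,202),trayc2=(462,253),trayc3=(373,222),trayc4=(439,277),jar=(335,198),purple=(317,178),loupe=(333,154),carton=(267,218),red=(373,184)).items():
    print(n,W[v,u].round(3))
# setter footprint: base plate height 12mm
x=W.reshape(-1,3);m=(x[:,2]>.025)
E
python3 - <<'E'
from h import *
# go above mid scene for wrist view
import math
q=R.from_euler('xyz',[math.pi,0,0]).as_quat()
print(r.inverse_kinematics([0.5,-0.1,0.45],q))
E
```

```text
hA [ 0.513 -0.346  0.046]
hB [ 0.623 -0.192  0.045]
nest [ 0.64  -0.021  0.024]
backstop [ 0.643 -0.069  0.064]
paddle [0.585 0.155 0.094]
pad [0.567 0.139 0.097]
tail [0.633 0.241 0.063]
tray [0.432 0.158 0.006]
trayc1 [0.362 0.045 0.015]
trayc2 [0.385 0.285 0.017]
trayc3 [0.483 0.024 0.004]
trayc4 [0.496 0.282 0.017]
jar [ 0.534 -0.097  0.063]
purple [ 0.507 -0.208  0.041]
loupe [ 0.367 -0.27   0.005]
carton [ 0.723 -0.208  0.029]
red [ 0.397 -0.058  0.047]
[-2.88716438e-01  1.45621996e-01  1.44173040e+00 -4.44089210e-16
  1.55424026e+00  1.28207989e+00]
```

```bash
cat >> h.py <<'E'
import math
def Q(yaw): # tool down, tool x axis at yaw
    return (R.from_euler('z',yaw)*R.from_euler('x',math.pi)).as_quat()
E
python3 - <<'E'
from h import *
for n,p in (("w1",[.57,-.22,.36]),("w2",[.54,.10,.36])):
    r.move_to(p,Q(0));r.sleep(.3)
    d=snap("wrist");save(d,n+".png");np.savez("pics/"+n+".npz",**d)
    print(r.current_tool_pos(),r.current_q())
print(r.current_t())
E
```

```text
[ 0.56988293 -0.22026621  0.35996334] [-4.45003793e-01  3.84696164e-01  1.34044675e+00 -7.17275312e-06
  1.41650615e+00  1.12617562e+00]
[0.54014385 0.09957346 0.3599487 ] [ 9.75582710e-02  2.61963832e-01  1.50802511e+00 -5.02600787e-05
  1.37166653e+00  1.66901671e+00]
3.975
```

View pics/w1.png

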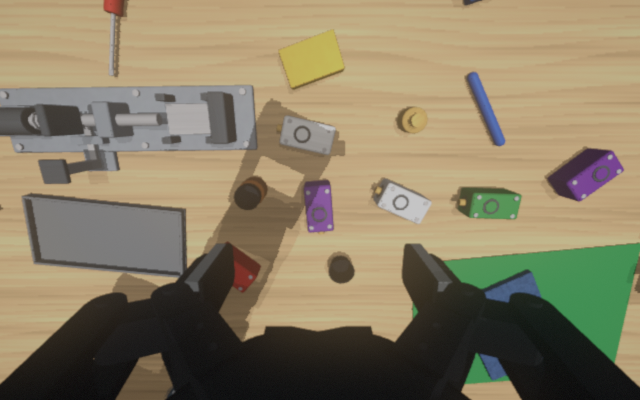

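View pics/w2.png

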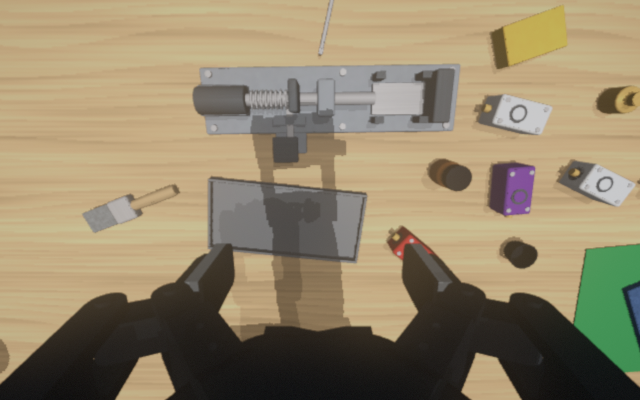

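w1 shows the silver housings at (308,134), pin at (281,130), and at (403,202), pin at (377,190). The purple (318,205), green (490,204), purple (585,175) and red (243,267) look-alikes stay put. w2 shows the setter with its nest at (398,98), paddle at (294,97), trip pad at (286,150), and the tray at (287,218). Now the precise fits.

```bash
cat >> h.py <<'E'
def rect(P):
    (c,s,a)=cv2.minAreaRect((P[:,:2]*1000).astype(np.float32))
    if s[0]<s[1]: s=s[::-1];a-=90
    a=(a+90)%180-90   # angle of long side
    return np.array(c)/1000,np.array(s),a
def housings(d,W=None):
    """silver blobs with top near 44mm: centre, long-axis angle, pin-direction yaw of housing(+y=pin)"""
    if W is None: W=cloud(d)
    hsv=cv2.cvtColor(d["pixels"],cv2.COLOR_RGB2HSV)
    out=[]
    m=((W[...,2]>.036)&(W[...,2]<.052)&(hsv[...,1]<60)&(hsv[...,2]>70)).astype(np.uint8)
    n,L,st,ce=cv2.connectedComponentsWithStats(m)
    for i in range(1,n):
        if st[i,4]<250: continue
        P=W[L==i];c,s,a=rect(P)
        out.append((c,s,a,np.median(P[:,2]),ce[i]))
    return out,hsv
E
python3 - <<'E'
from h import *
np.set_printoptions(suppress=True,precision=4)
for n in("w1","w2"):
    d=dict(np.load(f"pics/{n}.npz"));W=cloud(d)
    o,hsv=housings(d,W)
    for c,s,a,z,ce in o:
        print(n,"silver",c,s.round(1),round(a,1),round(z,4),ce.round(0))
    y=(hsv[...,0]>12)&(hsv[...,0]<30)&(hsv[...,1]>110)&(W[...,2]>.012)&(W[...,2]<.036)
    k,L,st,ce=cv2.connectedComponentsWithStats(y.astype(np.uint8))
    for i in range(1,k):
        if st[i,4]>12: print("   yel",ce[i].round(0),st[i,4],np.median(W[L==i],0))
d=dict(np.load("pics/w2.npz"));W=cloud(d)
def sel(x0,x1,y0,y1,z0,z1):
    return W[(W[...,0]>x0)&(W[...,0]<x1)&(W[...,1]>y0)&(W[...,1]<y1)&(W[...,2]>z0)&(W[...,2]<z1)]
def show(n,P):
    c,s,a=rect(P);print(n,len(P),c,s.round(1),round(a,2),np.median(P[:,2]))
show("plate",sel(.55,.75,-.14,.36,.008,.017))
show("nestfloor",sel(.6,.68,-.045,.05,.018,.024))
show("backstop",sel(.55,.75,-.12,-.02,.055,.068))
show("paddle",sel(.58,.75,.1,.2,.100,.115))
show("pad",sel(.5,.61,.1,.2,.09,.105))
show("tail",sel(.55,.75,.19,.34,.055,.068))
show("fixedblk",sel(.59,.75,.06,.12,.055,.068))
show("tray",sel(.33,.53,-.02,.33,.012,.024))
E
```

```text
w1 silver [0.6383 0.0466] [63.1 49.4] -89.8 0.0488 [133. 119.]
w1 silver [ 0.6154 -0.2047] [79.4 43.9] 77.2 0.0444 [307. 135.]
w1 silver [ 0.5075 -0.3601] [79.9 44.2] 65.9 0.0444 [403. 202.]
   yel [311.  59.] 2458 [ 0.7226 -0.2116  0.0304]
   yel [410. 120.] 412 [ 0.6372 -0.3609  0.0316]
   yel [279. 128.] 24 [ 0.6252 -0.1606  0.0275]
   yel [259. 184.] 117 [ 0.5384 -0.1274  0.026 ]
   yel [378. 190.] 32 [ 0.526  -0.3204  0.0277]
   yel [462. 202.] 47 [ 0.5051 -0.4627  0.0274]
w2 silver [ 0.6401 -0.0576] [71.8 17.4] 2.2 0.046 [427.  95.]
w2 silver [0.6364 0.2311] [82.3 43.5] -90.0 0.0463 [231. 101.]
w2 silver [0.6385 0.046 ] [58.2 18. ] -88.2 0.0498 [354.  98.]
w2 silver [ 0.6158 -0.2035] [80.3 44.2] 77.1 0.0445 [520. 114.]
w2 silver [ 0.5075 -0.3594] [80.6 43.8] 66.3 0.0445 [605. 185.]
   yel [531.  37.] 2812 [ 0.7222 -0.2062  0.0305]
   yel [619. 100.] 678 [ 0.6365 -0.3566  0.0305]
   yel [487. 108.] 43 [ 0.625  -0.1601  0.0277]
   yel [437. 170.] 156 [ 0.5308 -0.0929  0.0262]
   yel [574. 172.] 61 [ 0.5254 -0.318   0.027 ]
   yel [396. 237.] 57 [ 0.4128 -0.0364  0.0268]
plate 9517 [0.6562 0.0836] [406.8 186.7] -81.52 0.012429545055601399
nestfloor 1219 [ 0.6399 -0.0146] [67.1 61.1] 0.64 0.020533630258998292
backstop 1037 [ 0.6404 -0.076 ] [71.7 25. ] 1.02 0.06231392621514603
paddle 329 [0.619  0.1333] [77.6 16.4] -8.6 0.10807691050652213
pad 635 [0.5692 0.1429] [34.  33.5] -89.92 0.098371855021745
tail 1150 [0.6362 0.2342] [82.3 31.3] -88.72 0.06052060489663538
fixedblk 621 [0.6382 0.0882] [47.7 22.8] 0.4 0.06233453426400454
tray 1498 [0.4361 0.1562] [270.4 130.6] 83.78 0.017625328593432688
```

Setter fit: the backstop-to-block spacing is 164.2 mm (164.5 expected). The trip pad is measured at (.569,.143) and predicted at (.569,.144). So setter origin = (.6396,-.0237), yaw = .0134. Both housings measure 80x44 mm with tops at 44 mm, and their pins point along the fitted axes. The tray is at (.436,.156), long axis 83.8°. Cocking now.

```bash
cat >> h.py <<'E'
SO=np.array([.6396,-.0237]);SY=.0134
def S(x,y,z):
    c,s=math.cos(SY),math.sin(SY)
    return np.array([SO[0]+c*x-s*y,SO[1]+s*x+c*y,z])
def cock(drawn=.0492):
    r.set_gripper(.45)
    r.move_to(S(0,155,0)*0+S(0,.155,.19),Q(SY))
    r.move_linear(S(0,.155,.095),vel=.12)
    r.set_gripper(0,squeeze=50)
    print("grip opening mm",85*r.current_opening(),"F",np.round(r.current_contact_force(),1))
    r.move_linear(S(0,.155+drawn,.095),vel=.05);r.sleep(.3)
    print("drawn at",r.current_tool_pos(),"F",np.round(r.current_contact_force(),1))
    r.move_linear(S(0,.155+.0455,.095),vel=.05);r.sleep(.2)
    print("eased F",np.round(r.current_contact_force(),1))
    r.set_gripper(.45)
    r.move_linear(S(0,.2005,.22),vel=.2)
def paddle():
    d=snap("wrist");W=cloud(d)
    c,s=math.cos(SY),math.sin(SY);D=W[...,:2]-SO
    X=c*D[...,0]+s*D[...,1];Y=-s*D[...,0]+c*D[...,1]
    m=(abs(X)<.025)&(Y>.14)&(Y<.22)&(W[...,2]>.1)&(W[...,2]<.115)
    print("paddle y",m.sum(),np.median(Y[m]),"x",np.median(X[m]))
    return d
E
python3 - <<'E'
from h import *
cock()
r.move_to([.54,.10,.36],Q(0));r.sleep(.2)
d=paddle();save(d,"w3.png")
o,_=housings(d)
for h in o: print(h)
print(r.current_t())
E
```

```text
grip opening mm 11.39432845609563 F [-2.3 -0.5  6.1]
drawn at [0.63729872 0.17814829 0.09576061] F [ -1.9 -16.    7.5]
eased F [-1.5 -4.5  5.9]
paddle y 346 0.19806500962979517 x 0.0001718553718616225
(array([ 0.64054749, -0.05743328]), array([70.17957306, 15.86985779]), 0.835734486579895, np.float64(0.04601686958034529), array([428.14804469,  94.59776536]))
(array([0.6367785 , 0.23535861]), array([74.2583847 , 43.17866898]), -89.92398924380541, np.float64(0.04509454838249255), array([227.67945205, 100.        ]))
(array([0.6373902 , 0.13553448]), array([69.89897919, 16.66880035]), 89.92798614501953, np.float64(0.04974070731925906), array([293.15682968,  98.04047218]))
(array([ 0.61553357, -0.20418277]), array([81.24210358, 44.05841064]), 76.822509765625, np.float64(0.04444077855239187), array([521.52521739, 113.83768116]))
(array([ 0.50799683, -0.3595036 ]), array([81.59470367, 44.59011078]), 65.90662384033203, np.float64(0.044388703561508924), array([605.9375    , 184.70584239]))
10.6583
```

The paddle holds at y≈198 mm with the hand away, and the load dropped from 16 to 4.5 N on easing back, so the sear is holding. Picking the nearer housing.

```bash
cat >> h.py <<'E'
def pick(xy,hyaw,z=.030,op=.75):
    r.set_gripper(op)
    r.move_to([*xy,z+.12],Q(hyaw+math.pi/2))
    r.move_linear([*xy,z],vel=.12)
    r.set_gripper(0,squeeze=25)
    print("grip mm",85*r.current_opening(),"F",np.round(r.current_contact_force(),1),"T",np.round(r.current_torque(),2))
    r.move_linear([*xy,z+.12],vel=.12)
    print("lift F",np.round(r.current_contact_force(),1),"mm",85*r.current_opening())
def place(p,yaw,op=.68):
    """p: TCP at release"""
    p=np.array(p);up=p+[0,0,.10]
    r.move_to(up,Q(yaw+math.pi/2))
    r.move_linear(p+[0,0,.008],vel=.12)
    r.move_linear(p,vel=.03);r.sleep(.2)
    print("down at",np.round(r.current_tool_pos(),4),"F",np.round(r.current_contact_force(),1))
    r.set_gripper(op)
    r.move_linear(up,vel=.15)
E
python3 - <<'E'
from h import *
pick([.6156,-.2040],math.radians(77.1-90))
place(S(0,.002,.051),SY)
r.move_to(S(-.1,.02,.30),Q(SY));r.sleep(.2)
d=snap("wrist");save(d,"w4.png");np.savez("pics/w4.npz",**d)
W=cloud(d);P=W[(abs(W[...,0]-SO[0])<.06)&(abs(W[...,1]-SO[1])<.036+.02)&(W[...,2]>.058)&(W[...,2]<.07)]
P=P[P[:,1]>SO[1]-.0385]
print(rect(P),np.median(P[:,2]),r.current_t())
E
```

```text
grip mm 43.27700684434162 F [-0.4  1.   6.5] T [ 0.11  0.29 -0.01]
lift F [ 0.1 -0.1 -4. ] mm 43.19928698161962
down at [ 0.6395 -0.0217  0.051 ] F [ 0.3 -0.2 -2.3]
(array([ 0.6393631, -0.0221118]), array([79.79350281, 43.97938156]), -89.17875647544861) 0.0643984152659855 20.3083
```

View pics/w4.png

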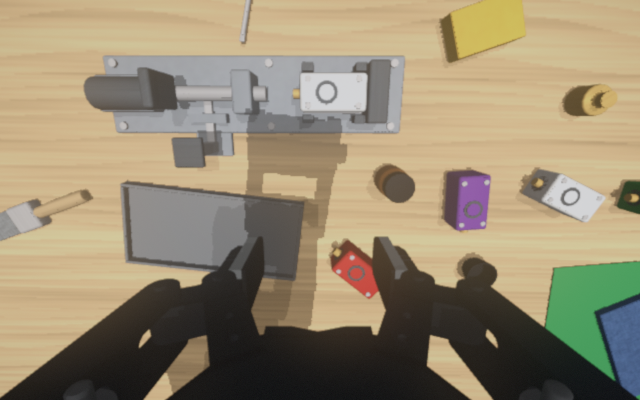

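The housing sits flat in the nest at (334,93), pin towards the nose at (262,93). The fit gives its top at 64.4 mm and y +1.6 mm, so it is seated. Trip.

```bash
cat >> h.py <<'E'
def trip():
    r.set_gripper(0,squeeze=20)
    r.move_to(S(-.068,.168,.19),Q(SY))
    r.move_linear(S(-.068,.168,.130),vel=.12);r.sleep(.2)
    f0=r.current_contact_force()[2]
    z=.130;zc=None
    while z>.096:
        z-=.0015
        r.move_linear(S(-.068,.168,z),vel=.03)
        f=r.current_contact_force()[2]-f0
        if zc is None and f>1.5: zc=z;print("contact tcp z",z,f)
        if zc is not None and (z<=zc-.0088 or f>20): break
    r.sleep(.3);print("end z",z,"f",f)
    r.move_linear(S(-.068,.168,.19),vel=.12)
def nestpin():
    r.move_to(S(-.1,.02,.30),Q(SY));r.sleep(.2)
    d=snap("wrist");W=cloud(d);hsv=cv2.cvtColor(d["pixels"],cv2.COLOR_RGB2HSV)
    D=W[...,:2]-SO;Y=D[...,1]-SY*D[...,0];X=D[...,0]+SY*D[...,1]
    m=(abs(X)<.012)&(Y>.035)&(Y<.06)&(hsv[...,1]>90)&(W[...,2]>.03)
    if m.any(): print("pin px",m.sum(),"y range",Y[m].min(),Y[m].max())
    t=(abs(X)<.03)&(Y>-.0385)&(Y<.05)&(W[...,2]>.058)&(W[...,2]<.07)
    print("housing",rect(W[t]))
    n=(abs(X)<.008)&(Y>.03)&(Y<.1)&(W[...,2]>.035)&(W[...,2]<.058)&(hsv[...,1]<60)
    print("nose min y",np.percentile(Y[n],[0,2,5]))
    return d
E
python3 - <<'E'
from h import *
d=dict(np.load("pics/w4.npz"))
trip()
d=nestpin();save(d,"w5.png")
im=cv2.resize(d["pixels"][40:170,60:420],None,fx=2,fy=2,interpolation=cv2.INTER_CUBIC);cv2.imwrite("pics/w5c.png",im[:,:,::-1])
print(r.current_t())
E
```

```text
contact tcp z 0.1195 2.025175453701409
end z 0.11049999999999999 f 4.602453857320576
housing (array([ 0.63944971, -0.02318547]), array([78.09353638, 42.6003418 ]), -89.0347221493721)
nose min y [0.04106894 0.04182307 0.0433922 ]
27.9083
```

View pics/w5c.png

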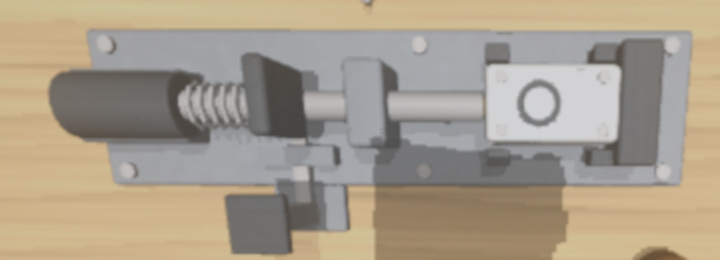

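Fired: the nose is at y≈41.5 mm, against the seated housing at (553,103) in the crop, so the pin is home. Next: re-cock, move it to the tray, and check the pin in a close view.

```bash
cat >> h.py <<'E'
TO=np.array([.4361,.1562]);TY=math.radians(83.8-90)
def T(x,y,z):
    c,s=math.cos(TY),math.sin(TY)
    return np.array([TO[0]+c*x-s*y,TO[1]+s*x+c*y,z])
E
python3 - <<'E'
from h import *
cock()
pick(S(0,.0005,0)[:2],SY,z=.050,op=.68)
place(T(0,.065,.0362),TY-math.pi/2)
r.move_to([.50,.02,.36],Q(0));r.sleep(.2)
d=paddle();save(d,"w6.png");np.savez("pics/w6.npz",**d)
W=cloud(d)
o,hsv=housings(d,W)
for h in o: print([np.round(x,4) for x in h])
P=W[(abs(W[...,0]-.436)<.09)&(abs(W[...,1]-.2)<.1)&(W[...,2]>.046)&(W[...,2]<.053)];print("tray housing",rect(P),np.median(P[:,2]))
print(r.current_t())
E
```

```text
grip opening mm 10.938937296624063 F [-0.8  6.7  3.3]
drawn at [0.6373325  0.17808588 0.09583815] F [ -2.9 -15.8   8.5]
eased F [-1.  -4.8  6.4]
grip mm 43.44261286245303 F [-1.7  0.9  7.6] T [0.02 0.24 0.04]
lift F [-0.4  0.5 -3.3] mm 43.90856148057899
down at [0.4431 0.2208 0.0362] F [ 0.3 -0.6 -3.1]
paddle y 412 0.19691648900701203 x 0.00011571856411976989
[array([ 0.64  , -0.0677]), array([71.6765, 35.3156]), np.float64(0.6634), np.float64(0.0462), array([374.4401,  65.8641])]
[array([0.6375, 0.1373]), array([71.2107, 17.7019]), np.float64(-88.6846), np.float64(0.0498), array([234.5446,  68.2175])]
[array([0.6171, 0.2381]), array([71.4195,  9.1328]), np.float64(-84.9236), np.float64(0.044), array([167.9213,  83.248 ])]
[array([ 0.5071, -0.3594]), array([80.1027, 44.584 ]), np.float64(67.2053), np.float64(0.0444), array([561.6079, 159.5963])]
[array([0.4431, 0.2194]), array([79.4013, 43.5106]), np.float64(-6.1294), np.float64(0.0492), array([193.3735, 199.093 ])]
tray housing (array([0.44305701, 0.21952692]), array([79.20819092, 43.35153961]), -6.251869201660156) 0.04928585714737957
43.975
```

View pics/w6.png

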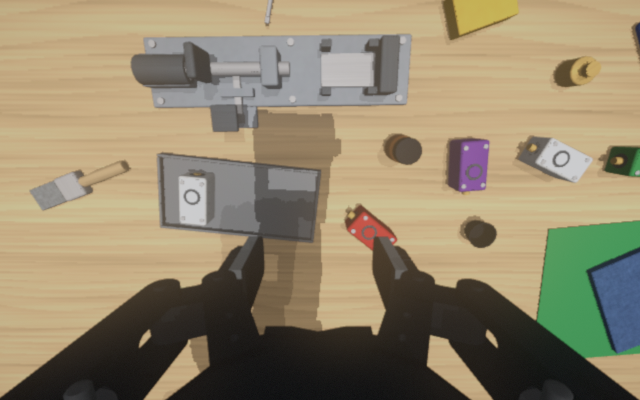

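The housing lies flat in the tray at (193,199), and the nest is empty and cocked. The second housing is still at (562,159). Now I measure how far the pin stands out, against the undriven one.

```bash
cat >> h.py <<'E'
def proud(d,c,ang,zb):
    W=cloud(d);a=math.radians(ang);u=np.array([math.cos(a),math.sin(a)]);D=W[...,:2]-c
    L=D@u;N=D@np.array([-u[1],u[0]]);z=W[...,2]-zb
    m=(abs(N)<.004)&(L>.0405)&(L<.06)&(z>.020)&(z<.031)
    print("pin pts",m.sum(),"reach mm past end",(np.percentile(L[m],[50,90,98,100])*1000-40).round(1) if m.any() else None)
    return m
E
python3 - <<'E'
from h import *
d=dict(np.load("pics/w6.npz"))
proud(d,np.array([.5073,-.3594]),66.2,0)
r.move_to(np.append(T(-.02,.05,0)[:2],.22),Q(TY+math.pi));r.sleep(.2) if r.inverse_kinematics(np.append(T(-.02,.05,0)[:2],.22),Q(TY+math.pi)) is not None else None
E
python3 - <<'E'
from h import *
r.move_to(T(-.0,.065,.22),Q(TY));r.sleep(.2)
d=snap("wrist");save(d,"w7.png")
proud(d,np.array([.4431,.2194]),-6.2,.005);proud(d,np.array([.4431,.2194]),-6.2+180,.005)
W=cloud(d);P=W[(abs(W[...,0]-.443)<.06)&(abs(W[...,1]-.22)<.06)&(W[...,2]>.046)&(W[...,2]<.053)];print(rect(P))
print(r.current_t())
E
```

```text
pin pts 39 reach mm past end [6.3 8.3 9.1 9.1]
pin pts 8 reach mm past end [1.3 1.3 1.4 1.4]
pin pts 0 reach mm past end None
(array([0.44248764, 0.22026086]), array([79.10730743, 43.71624374]), -5.981719970703125)
49.3167
```

View pics/w7.png

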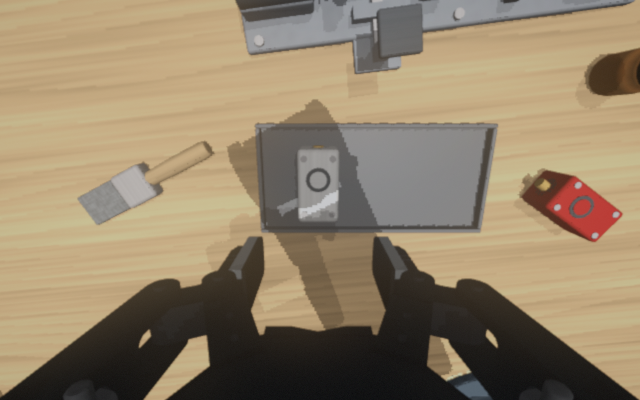

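The pin now shows about 1.4 mm past the end at (318,148); the undriven one shows 9 mm. So it is home. Second housing next, with a fresh measurement first in case it has been knocked.

Run:
```python
from h import *
r.move_to([.45,-.28,.32],Q(0));r.sleep(.2)
d=snap("wrist");save(d,"w8.png")
o,_=housings(d)
H=[h for h in o if abs(h[1][0]-80)<4 and abs(h[1][1]-44)<3 and h[0][1]<-.12]
for h in o: print([np.round(x,4) for x in h])
assert len(H)==1
c,s,a,z,ce=H[0]; a=a if a>0 else a+180
m1=proud(d,c,a,0).sum();m2=proud(d,c,a+180,0).sum()
assert m1>m2 and abs(a-66)<30
pick(c,math.radians(a-90))
place(S(0,.002,.051),SY)
d=nestpin();save(d,"w9.png")
print(r.current_t())
```

```text
[array([0.6314, 0.0684]), array([35.4678, 17.7724]), np.float64(-2.0576), np.float64(0.0469), array([35.1719, 22.9486])]
[array([ 0.5072, -0.3606]), array([79.9843, 44.    ]), np.float64(65.7325), np.float64(0.0444), array([375.9246, 127.5076])]
pin pts 37 reach mm past end [4.8 8.  8.6 8.6]
pin pts 0 reach mm past end None
grip mm 43.431098584362815 F [-0.9  0.8  6.7] T [ 0.16  0.25 -0.  ]
lift F [-0.8 -0.  -2.6] mm 43.45140230962215
down at [ 0.6395 -0.0217  0.051 ] F [-0.6  0.6 -2.3]
pin px 40 y range 0.04357704281253444 0.048778686406842874
housing (array([ 0.63943274, -0.02176077]), array([80.02536011, 44.03150177]), -89.18335920572281)
nose min y [0.04392063 0.04899221 0.08451742]
61.025
```

Seated in the same place as the first (y +1.9 mm, yaw matching), pin towards the nose, which is at 84.5 mm. Trip and transfer, this time without re-cocking.

Run:
```python
from h import *
trip()
d=nestpin()
W=cloud(d);P=W[(abs(W[...,0]-.443)<.06)&(abs(W[...,1]-.22)<.07)&(W[...,2]>.046)&(W[...,2]<.053)];print("A in tray",rect(P))
pick(S(0,.0005,0)[:2],SY,z=.050,op=.68)
place(T(0,-.045,.0362),TY-math.pi/2)
r.move_to(T(0,0,.24),Q(TY));r.sleep(.3)
d=snap("wrist");save(d,"w10.png")
o,_=housings(d)
for c,s,a,z,ce in o:
    print(c,s,a,z,ce)
    if abs(s[0]-80)<4: proud(d,c,a,.005);proud(d,c,a+180,.005)
r.move_to([.50,.02,.36],Q(0));r.sleep(.2)
d=paddle();save(d,"w11.png")
W=cloud(d)
m=(abs(W[...,0]-.569)<.012)&(abs(W[...,1]-.143)<.012)&(W[...,2]>.07);print("pad z",np.median(W[m][:,2]))
save(snap("scene"),"scene1.png")
print(r.current_t())
```

```text
contact tcp z 0.1195 2.4433301678763675
end z 0.11049999999999999 f 3.167407998936765
housing (array([ 0.63941437, -0.02324377]), array([77.84976959, 42.57835007]), -89.12639832496643)
nose min y [0.04104152 0.04177119 0.04340337]
A in tray (array([0.44285074, 0.21936557]), array([79.61003876, 44.19657898]), -7.067909240722656)
grip mm 43.60679044277157 F [-1.9 -0.5  6.1] T [ 0.03  0.3  -0.04]
lift F [-0.3  0.4 -2.6] mm 43.817296732368185
down at [0.4312 0.1115 0.0363] F [-0.6  0.4 -2.8]
[0.61509949 0.23966522] [68.50865936  3.36133075] -89.26747822761536 0.04095316691978995 [212.06997085  13.3148688 ]
[0.44234369 0.22013292] [80.45040131 44.24311066] -6.0549774169921875 0.04931177338755044 [260.25872093 179.8880814 ]
pin pts 14 reach mm past end [1.7 2.1 2.1 2.1]
pin pts 0 reach mm past end None
[0.43153979 0.1107759 ] [78.38920593 44.05901337] -6.359367370605469 0.04940360528946153 [356.44970194 179.67585693]
pin pts 7 reach mm past end [1.  1.1 1.1 1.1]
pin pts 0 reach mm past end None
paddle y 398 0.15284413470079097 x -0.0006752709627966705
pad z 0.09838176143387686
79.4917
```

View pics/w11.png

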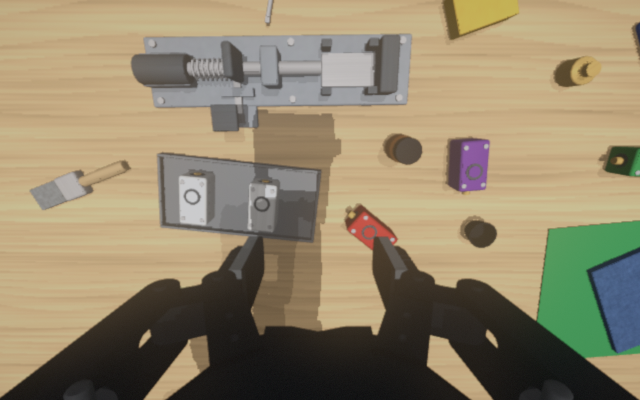

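View pics/scene1.png

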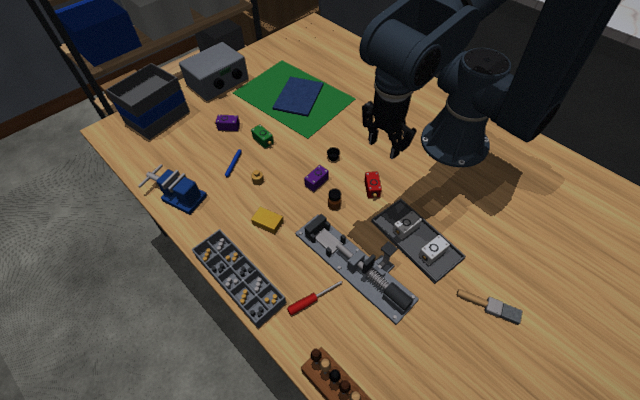

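Both housings lie in the tray, at (193,199) and (262,205) in w11. The striker is fired, the pad is up, and the bystanders have not moved. There is no third silver housing in any view.

```bash
python3 -c "
from h import *
r.hand_in();print(r.current_t())"
```

```text
the job is handed in; nothing more can be done
the job is handed in; nothing more can be done
```

I set the pins of both aluminium housings with the spring striker and laid the housings flat in the grey tray. Only two housings were on the bench. The job was handed in at about 80 s of the 210 s allowed; no verdict is reported.

Last checks before handing in:
- **Pins:** they stand about 2 mm and 1 mm past the ends, against about 9 mm before driving, so both are home.
- **Housings:** the tops are at 49.3 and 49.4 mm, which means they lie flat on the tray floor. Their centres are at about +65 and -45 mm along the tray's y axis and near zero along x.
- **Striker:** it is fired, with the paddle read at y = 153 mm (155 expected when fired). The trip pad is back up at 98.4 mm.
- **Other things:** the jar, carton, driver, brush, loupe, weight, marker and the coloured look-alikes look unmoved in the final pictures; I did not measure them. The arm was clear of everything.

The paddle's position read about 2 to 3 mm low, both cocked (197 to 198 mm against 200) and fired. I took this as a measuring offset, because the sear held both times with the hand away. No check failed.

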